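# Hold a sample bottle on a touch mixer

## Task

Take the dropper bottle that stands on the blue board, set it upright in the cup of whichever touch mixer is free, and press the sprung cup half way down (7 mm of its 14 mm travel, where its rim is level with the steel pointer beside it). Keep it pressed there: the program finishes while the gripper still holds the bottle pressed down, without letting go. Leave the bottle standing in the other mixer and the things round about as they are.

Things in the scene. Friction and masses are not known exactly. Their poses are not given: they have to be found in the camera images.
- sample_bottle: The dropper bottle to be mixed: translucent white plastic, 137 mm high, straight round body 47 mm in diameter up to 95 mm, above it a 24 mm wide neck and nozzle; up to 0.25 kg. It stands on the blue board. Origin at the centre of its underside, z up its axis.
- resting_bottle: A dropper bottle of the same kind and size, standing in the cup of the mixer that is taken; leave it there. Origin at the centre of its underside, z up.
- mixer_1: Touch mixer one: low pale box, 160 x 120 mm, 55 mm high, fixed; origin under its centre. A steel pointer on a thin post (41 to 60 mm from the cup's axis, towards -x of the box, top 95 mm up) is level with the cup's rim at half travel. The mixers are alike: one is free, in the other's cup a bottle stands. Places change from start to start.
- mixer_2: Touch mixer two: low pale box, 160 x 120 mm, 55 mm high, fixed; origin under its centre. A steel pointer on a thin post (41 to 60 mm from the cup's axis, towards -x of the box, top 95 mm up) is level with the cup's rim at half travel. The mixers are alike: one is free, in the other's cup a bottle stands. Places change from start to start.
- cup_1 (a point): Centre of the inner floor of the cup of touch mixer one, z up; moves down with the cup; at rest 85 mm above the worktop. The cup is an open black rubber cone in the middle of the mixer's top: inside about 54 mm wide at the floor and 64 mm at the rim, the rim 17 mm above this point, 72 mm wide outside.
- cup_2 (a point): Centre of the inner floor of the cup of touch mixer two, z up; moves down with the cup; at rest 85 mm above the worktop. The cup is an open black rubber cone in the middle of the mixer's top: inside about 54 mm wide at the floor and 64 mm at the rim, the rim 17 mm above this point, 72 mm wide outside.
- head_1 (a joint): Sprung rubber cup of touch mixer one: joint value is how far the cup is pressed straight down, in m, 0 at rest, 0.014 at the stop, half way 0.007. The spring takes 3 N before the cup starts to move and 1 N more per mm (10 N half way); it comes back up when let go.
- head_2 (a joint): Sprung rubber cup of touch mixer two: joint value is how far the cup is pressed straight down, in m, 0 at rest, 0.014 at the stop, half way 0.007. The spring takes 3 N before the cup starts to move and 1 N more per mm (10 N half way); it comes back up when let go.
- tray: The blue board on which the sample bottle stands, 220 x 190 mm, 16 mm thick, fixed. Origin at the centre of its underside, x along its longer side.
- weigh_boat: White square weighing boat, 62 x 62 x 16 mm, lying on the blue board beside the sample bottle; leave it. Origin at the centre of its underside.
- petri_dish: Round petri dish, 60 mm across, 15 mm high, on the worktop behind the mixers and the board; leave it. Origin at the centre of its underside.
- media_bottle: Glass bottle with an orange screw cap, 71 mm in diameter, 156 mm high, standing behind the mixers and the board; leave it. Origin at the centre of its underside.
There are look-alikes about, which are no part of the job. Leave any brown look-alike of the sample_bottle alone.

How it is judged (in metres and radians):
On the way, in this order (a step that is already met when the one before it is completed fails the run):
1. the sample bottle is lifted clear of the blue board (z of sample_bottle in the frame of tray above 0.04 m and contact force between the fingers and sample_bottle above 1 N), for 0.1 s.
2. the sample bottle stands in the free cup and presses it about half way down (((horizontal distance between sample_bottle and cup_1 below 0.007 m and z of sample_bottle in the frame of cup_1 below 0.004 m and angle between sample_bottle's own z axis and vertical below 0.17 rad and value of joint head_1 between 0.004 and 0.01 m and contact force between sample_bottle and head_1 above 4 N and contact force between the fingers and sample_bottle above 1 N and linear speed of sample_bottle below 0.02 m/s) or (horizontal distance between sample_bottle and cup_2 below 0.007 m and z of sample_bottle in the frame of cup_2 below 0.004 m and angle between sample_bottle's own z axis and vertical below 0.17 rad and value of joint head_2 between 0.004 and 0.01 m and contact force between sample_bottle and head_2 above 4 N and contact force between the fingers and sample_bottle above 1 N and linear speed of sample_bottle below 0.02 m/s))), for 0.5 s.
At the end, for the whole second after the job is handed in: The sample bottle, still touched by the fingers, stands upright (within 10 degrees) on the floor of the free cup, within 7 mm of its axis, and keeps the cup pressed 4 to 10 mm down with more than 4 N, at rest; the other bottle still stands upright in the other cup, within 10 mm of where it was (((horizontal distance between sample_bottle and cup_1 below 0.007 m and z of sample_bottle in the frame of cup_1 below 0.004 m and angle between sample_bottle's own z axis and vertical below 0.17 rad and value of joint head_1 between 0.004 and 0.01 m and contact force between sample_bottle and head_1 above 4 N and contact force between the fingers and sample_bottle above 1 N and linear speed of sample_bottle below 0.02 m/s) or (horizontal distance between sample_bottle and cup_2 below 0.007 m and z of sample_bottle in the frame of cup_2 below 0.004 m and angle between sample_bottle's own z axis and vertical below 0.17 rad and value of joint head_2 between 0.004 and 0.01 m and contact force between sample_bottle and head_2 above 4 N and contact force between the fingers and sample_bottle above 1 N and linear speed of sample_bottle below 0.02 m/s)) and distance of resting_bottle from where it was at the start of the episode below 0.01 m and angle between resting_bottle's own z axis and vertical below 0.15 rad); the arm keeps its last pose, push and grip.
It fails at once if the bottle in the other mixer is shifted by more than 20 mm (distance of resting_bottle from where it was at the start of the episode above 0.02 m).
It fails at once if the cup of the mixer that is taken is pressed more than 5 mm ((horizontal distance between resting_bottle and cup_1 below 0.03 m and value of joint head_1 above 0.005 m) or (horizontal distance between resting_bottle and cup_2 below 0.03 m and value of joint head_2 above 0.005 m)).
It fails at once if the weighing boat, petri dish or glass bottle is shifted by more than 30 mm (distance of any of weigh_boat, petri_dish, media_bottle from where it was at the start of the episode above 0.03 m).
It fails at once if the sample bottle is tipped over by more than 45 degrees (angle between sample_bottle's own z axis and vertical above 0.8 rad).
It also fails if it takes over 42 s, if anything falls off the work surface, if the arm or the gripper's body presses on something with over 40 N, if the wrist force passes 120 N, or if a joint passes its speed limit or range.

## Robot

A 6-joint arm with a two-finger parallel gripper is mounted at the origin on a cart in front of the work surface, level with it; the furniture and walls round the work are solid. World frame = base frame: x ahead of the robot, y to its left, z up, the work surface at z = 0. Lengths are in m, angles in degrees, forces in N, time in s.
With the tool pointing down it reaches from about 0.375 to 0.9 m from the base axis. Payload 3.1 kg.
Tool frame: the origin (TCP) lies on the centre line of the jaws, within the pads' length; the fingertips stand 17 mm ahead of it and the grasp point (between the pads) lies 2 mm behind it; y points along the fingers, x is the direction in which the jaws open and shut, and the axes are right-handed (so a half turn about y gives the same grasp; the last joint's range is limited). The gripper opens to 87 mm and grips with 3 to 60 N. Pads are 19 mm wide; open, the fingers measure 117 mm over their backs; the gripper's body (75 mm by 190 mm) begins 51 mm behind the grasp point.
Start: joints at [-76.003, 30.224, 82.088, -0, 67.689, -10.227], TCP at [0.256, -0.57, 0.24] pointing down, gripper open.
Joint ranges: [-176.69, 176.69], [-43.24, 126.21], [12.49, 139.97], [-82, 262], [0, 151.66], [-163.58, 163.58]. Speed limits (degrees/s): [159.86, 159.86, 180, 180, 180, 180].

## Interface

Orientations are given as a 3x3 rotation matrix whose columns are the frame's x, y, z axes.
In Python, from rig import read_state, capture, camera_info, hand_in, trace, tip_of gives the robot as it stands.
- The arm moves only by the tool jog_arm, never from a script. Its argument "steps" is a list of rows, each an object with "fingers": the opening in per cent of the stroke, from 0 (shut) to 100 (fully open); "delta_pos": the shift along the world's x, y, z in mm, a list of three; "turn": the turn about the world's z in degrees. A call has 1 to 20 rows; each row is the pose to reach, as a shift and turn from the pose commanded when the call began; what a row does not reach only later rows make up. A row lasts 1/12 s, in which the tool goes at most 41.7 mm and 7.16 degrees, less where a joint would pass 70% of its speed; a pose out of reach is approached as far as the arm can. A call with a gripper value outside its range is refused whole. The fingers move at their own pace and stop on an object; the grip force is fixed at half the most. Time passes only in rows, so rows that repeat a pose let the fingers close. It gives the time, the measured TCP pose, the force and the opening at its end, in the units of the state.
- read_state(): the state, without advancing time (a new reading comes with each control period).
- capture(name): name is "side" or "top" or "wrist"; returns the picture (400x640x3 uint8, red, green, blue); there is no depth.
- camera_info(name): a dict with "fov_y" (degrees; the focal length in pixels is half the picture's height over the tangent of half this angle, whatever the lens; pixels are square), "cx", "cy" (the principal point, pixels), "view" (4x4, takes a point from world to camera coordinates); the wrist camera has in their place "tool_from_camera" (4x4, takes a point from camera to tool coordinates, whose origin is the TCP and whose axes are the tool frame's). Camera axes: x right, y down, z forward; pixel columns grow to the right and rows downward; lengths in m; the calibration is good to about 2 mm. A picture is of the moment at which its call begins: read the wrist's pose just before it. camera_info takes no time and is no camera call.
- hand_in(): hands the job in, once; it reports no verdict.
Trained networks look in the newest picture that a camera, given by its name, has taken for a name from the list of things; names that differ only in an ending like _2 or _b are one class to them, and where a whole thing is asked for, a point or a joint stands for the part that bears it (a point fixed in the world has none). Each returns a list of dicts, best first, with "confidence" (0 to 1); they miss things now and then, are a little off and sometimes report something else, mostly with a low value. They report only what shows in the picture. A call takes as long as a camera call. They do not tell look-alikes from the thing itself.
- trace(target, camera): "mask" (400x640 bool, what is visible of it).
- tip_of(target, camera): "position" ([x, y, z] in m, in world coordinates, good to about 4 mm: a listed point, or the origin of a listed thing).
The state is a dict: "time_s": time; "joint_positions": joint angles; "qvel": joint speeds; "tau": joint torques, N m; "position": TCP position; "tcp_rot": TCP orientation; "force": force on the tool from outside, world axes, zero at the start; "moment": the same for the moment, N m; "opening": opening from 0.0 (shut) to 1.0 (fully open).
Only numpy, scipy, OpenCV 4.12 (cv2) and the standard library are available. Lean on these libraries where they do the work, as an engineer would, in place of code of your own. Each camera call takes 0.05 s, during which the arm holds its last target.

## Working session

There is one attempt and no reset: what is moved stays moved. The work goes in short steps, Python scripts to look and compute and a tool call to move; the robot and the scene stay as the last step left them, time stands still between calls to the robot, and variables do not carry over. Pictures are saved under pics/ and viewed, and the job is handed in when it is done.

Besides the shell and the picture viewer there is one more tool, called after "Call:" as a command line: name --argument value ..., lists and objects as JSON in quotes. jog_arm: Moves the arm, as the interface text tells. Its arguments: {"type":"object","properties":{"steps":{"type":"array","items":{"type":"object","properties":{"fingers":{"type":"number"},"delta_pos":{"type":"array","items":{"type":"number"}},"turn":{"type":"number"}}}}},"required":["steps"]}

```bash
mkdir -p pics; ls; python3 - <<'E'
from rig import *
import cv2,numpy as np
s=read_state();print(s)
for c in("side","top","wrist"):
    im=capture(c);cv2.imwrite(f"pics/{c}0.png",im[:,:,::-1]);print(c,camera_info(c))
E
```

```text
pics
{'time_s': 0.0, 'joint_positions': array([-7.60030968e+01,  3.02763291e+01,  8.21586838e+01, -2.57274033e-03,
        6.76864677e+01, -1.02287031e+01]), 'qvel': array([ 0.05699485, -0.11407451, -0.02888454, -0.12397332,  0.00311163,
       -0.00068657]), 'tau': array([-6.31538915e-04, -4.40046787e+01, -1.76592153e+01,  6.33846782e-02,
        5.80563443e-02, -1.47754113e-04]), 'position': array([ 0.25628507, -0.56926429,  0.2385871 ]), 'tcp_rot': array([[ 4.10345642e-01, -5.53127108e-04,  9.11929903e-01],
       [-9.11927667e-01,  2.04723509e-03,  4.10345877e-01],
       [-2.09390832e-03, -9.99997751e-01,  3.35662082e-04]]), 'force': array([-0.35277269, -0.05141513, -0.55840472]), 'moment': array([ 0.00104777, -0.00866872,  0.00866429]), 'opening': 0.9985615630924327}
side {'fov_y': 44.997605927186136, 'cx': 331.3361551045528, 'cy': 198.65758607215312, 'view': array([[-9.99895074e-01,  1.44425204e-02,  1.12007308e-03,
         5.50153252e-01],
       [ 4.42139420e-03,  3.77907091e-01, -9.25832966e-01,
         7.12828153e-02],
       [-1.37946450e-02, -9.25730870e-01, -3.7793129
[... 205 characters left out ...]
'view': array([[ 0.0121686 , -0.99973771,  0.01940195, -0.02166123],
       [-0.99443354, -0.01413041, -0.10441387,  0.56615518],
       [ 0.10466064, -0.01802338, -0.99434466,  1.07779244],
       [ 0.        ,  0.        ,  0.        ,  1.        ]])}
wrist {'fov_y': 58.17340166894166, 'cx': 322.9973211683504, 'cy': 200.5856544595206, 'tool_from_camera': array([[ 9.99999558e-01,  9.25672897e-04,  1.63148043e-04,
        -3.63594564e-04],
       [ 7.96273118e-05, -2.56378197e-01,  9.66576543e-01,
        -1.46306719e-01],
       [ 9.36561310e-04, -9.66576103e-01, -2.56378157e-01,
         6.89943600e-02],
       [ 0.00000000e+00,  0.00000000e+00,  0.00000000e+00,
         1.00000000e+00]])}
```

View pics/side0.png

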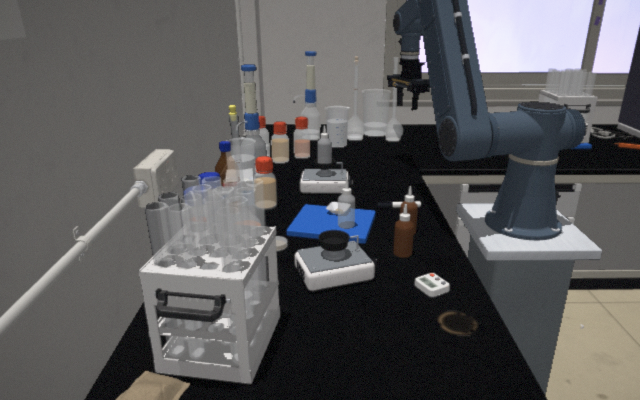

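View pics/top0.png

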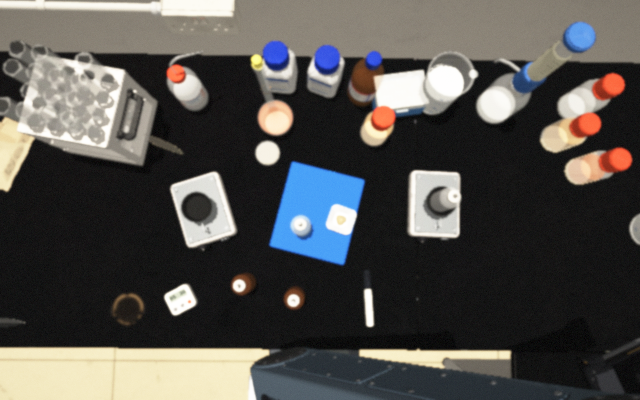

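```bash
cat > h.py <<'E'
from rig import *
import cv2,numpy as np
np.set_printoptions(precision=4,suppress=True)
def K(c):
    i=camera_info(c);f=200/np.tan(np.radians(i['fov_y']/2));return f,i['cx'],i['cy']
def ray(c,u,v,st=None):
    f,cx,cy=K(c);i=camera_info(c);d=np.array([(u-cx)/f,(v-cy)/f,1.])
    if 'view' in i:
        V=np.array(i['view']);R=V[:3,:3];return -R.T@V[:3,3],R.T@d
    T=np.array(i['tool_from_camera']);R=st['tcp_rot'];return R@T[:3,3]+st['position'],R@T[:3,:3]@d
def proj(c,p,st=None):
    f,cx,cy=K(c);i=camera_info(c)
    if 'view' in i:
        V=np.array(i['view']);q=V[:3,:3]@np.array(p)+V[:3,3]
    else:
        T=np.array(i['tool_from_camera']);q=T[:3,:3].T@(st['tcp_rot'].T@(np.array(p)-st['position'])-T[:3,3])
    return np.array([q[0]/q[2]*f+cx,q[1]/q[2]*f+cy])
def tri(rs):
    A=0;b=0
    for o,d in rs:
        d=d/np.linalg.norm(d);M=np.eye(3)-np.outer(d,d);A=A+M;b=b+M@o
    return np.linalg.solve(A,b)
def atz(c,u,v,z,st=None):
    o,d=ray(c,u,v,st);return o+d*(z-o[2])/d[2]
E
python3 - <<'E'
from h import *
for c in("side","top"):
    for t in ["sample_bottle","cup_1","tray","media_bottle","mixer_1","petri_dish","weigh_boat"]:
        for r in tip_of(t,c): print(c,t,r['confidence'],r['position'],proj(c,r['position']))
E
```

```text
side sample_bottle 0.81 [0.5095, 0.0412, 0.018] [346.1968 224.7093]
side sample_bottle 0.66 [0.3753, 0.1728, 0.0017] [401.0396 252.3607]
side sample_bottle 0.56 [0.3425, 0.0524, -0.0001] [406.368  232.0229]
side cup_1 0.71 [0.5503, 0.2773, 0.0885] [333.1036 241.17  ]
side cup_1 0.55 [0.5718, -0.2869, 0.0865] [323.6941 164.4636]
side tray 0.69 [0.7002, 0.1274, -0.0011] [274.9013 245.7236]
side tray 0.59 [0.5458, -0.0029, -0.0023] [332.8521 224.6051]
side media_bottle 0.66 [0.7572, -0.1461, -0.0025] [264.9337 205.5599]
side media_bottle 0.48 [0.5495, 0.2809, 0.0885] [333.4851 241.8982]
side mixer_1 0.68 [0.546, 0.2746, -0.0048] [334.8132 276.0687]
side petri_dish 0.72 [0.6972, 0.1299, -0.0034] [275.9956 246.9432]
side petri_dish 0.26 [0.5457, 0.2776, -0.0032] [334.9709 276.1509]
side weigh_boat 0.66 [0.5303, -0.0589, 0.0107] [337.7406 212.5821]
top sample_bottle 0.77 [0.3703, 0.1715, -0.0014] [246.234  282.4517]
top sample_bottle 0.55 [0.5091, 0.0384, 0.0159] [300.683 226.849]
top cup_1 0.72 [0.5468, 0.2774, 0.0878] [197.0164 207.6032]
top cup_1 0.28 [0.5657, -0.2905, 0.0045] [431.1825 206.4494]
top tray 0.62 [0.5456, 0.0013, -0.0013] [315.8074 212.9681]
top media_bottle 0.85 [0.7546, -0.1433, -0.0024] [372.8459 133.1995]
top mixer_1 0.81 [0.5664, -0.2887, 0.004] [430.4201 206.1838]
top mixer_1 0.66 [0.545, 0.281, -0.0024] [204.7794 211.7149]
top petri_dish 0.81 [0.6919, 0.1314, 0.0019] [265.5789 154.9828]
```

Top picture: one candidate is the white bottle on the blue board at (300,226) in top and (346,208) in side. The brown look-alikes are at top (242,284) and (294,298). The white bottle standing in the right-hand mixer is at (445,198), so that mixer is taken. The free mixer's cup is at top (199,207). I choose the white bottle on the board and check it in a crop.

```bash
python3 - <<'E'
from h import *
a=cv2.imread('pics/side0.png')[160:300,270:430];b=cv2.imread('pics/top0.png')[150:280,160:370]
a=cv2.resize(a,None,fx=2.5,fy=2.5,interpolation=3);b=cv2.resize(b,None,fx=1.9,fy=1.9,interpolation=3)
b=cv2.copyMakeBorder(b,0,350-b.shape[0],0,0,0);cv2.imwrite('pics/crop0.png',np.hstack([a,b]))
for c in("side","top"):
    for t in ["sample_bottle","cup_1"]:
        for r in trace(t,c):
            m=r['mask'];v,u=np.nonzero(m);print(c,t,r['confidence'],u.min(),u.max(),v.min(),v.max(),u.mean(),v.mean())
E
```

```text
side sample_bottle 0.92 400 417 188 227 410.60188087774293 206.84326018808778
side sample_bottle 0.7 338 354 179 228 346.0340557275542 207.90402476780187
side sample_bottle 0.62 393 413 211 257 403.37396121883654 236.5180055401662
side cup_1 0.85 319 349 230 254 333.91695501730106 240.60034602076124
side cup_1 0.42 314 333 159 172 323.472602739726 165.71917808219177
top sample_bottle 0.89 284 305 286 308 294.63517060367457 297.0997375328084
top sample_bottle 0.75 291 311 215 236 301.3008130081301 225.40108401084012
top sample_bottle 0.65 233 254 274 293 243.37570621468927 283.3672316384181
top cup_1 0.73 181 211 192 223 195.89431968295904 206.60369881109642
top cup_1 0.49 427 450 186 215 435.45641025641027 201.43076923076924
```

View pics/crop0.png

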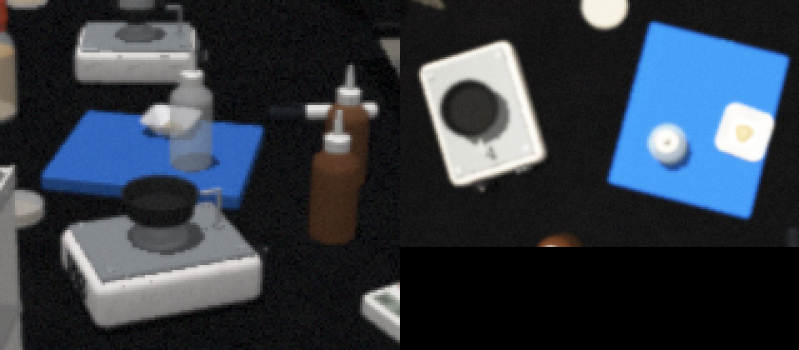

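The crop shows a white translucent bottle on the board and an empty black cup with its pointer beside it. I'm moving above the bottle at a safe height.

Call:
jog_arm --steps '[{"delta_pos": [0,0,40],"turn": 0,"fingers": 100},{"delta_pos": [0,30,80],"turn": -4,"fingers": 100},{"delta_pos": [10,70,80],"turn": -8,"fingers": 100},{"delta_pos": [20,110,80],"turn": -12,"fingers": 100},{"delta_pos": [40,145,80],"turn": -16,"fingers": 100},{"delta_pos": [60,180,80],"turn": -20,"fingers": 100},{"delta_pos": [80,215,80],"turn": -24,"fingers": 100},{"delta_pos": [100,250,80],"turn": -24,"fingers": 100},{"delta_pos": [120,285,80],"turn": -24,"fingers": 100},{"delta_pos": [140,320,80],"turn": -24,"fingers": 100},{"delta_pos": [160,355,80],"turn": -24,"fingers": 100},{"delta_pos": [180,390,80],"turn": -24,"fingers": 100},{"delta_pos": [200,425,80],"turn": -24,"fingers": 100},{"delta_pos": [215,460,80],"turn": -24,"fingers": 100},{"delta_pos": [230,495,80],"turn": -24,"fingers": 100},{"delta_pos": [240,530,80],"turn": -24,"fingers": 100},{"delta_pos": [250,565,80],"turn": -24,"fingers": 100},{"delta_pos": [252,600,80],"turn": -24,"fingers": 100},{"delta_pos": [252,610,80],"turn": -24,"fingers": 100},{"delta_pos": [252,610,80],"turn": -24,"fingers": 100}]'

```text
time_s: 2.72
position: [0.508, 0.0425, 0.3195]
tcp_rot: [[0.008, -0.0, 1.0], [-1.0, 0.0, 0.008], [-0.0, -1.0, -0.0]]
force: [-0.8, 0.0, -0.2]
opening: 1.001
```

```bash
python3 - <<'E'
from h import *
s=read_state();print(s['time_s'],s['position'],s['tcp_rot'],s['joint_positions'],s['force'])
im=capture('wrist');cv2.imwrite("pics/w1.png",im[:,:,::-1])
for r in tip_of('sample_bottle','wrist'): print(r['confidence'],r['position'],proj('wrist',r['position'],s))
for r in trace('sample_bottle','wrist'):
    m=r['mask'];v,u=np.nonzero(m);print(r['confidence'],u.min(),u.max(),v.min(),v.max(),u.mean(),v.mean())
for z in (.016,.111,.153): print(proj('wrist',[.509,.04,z],s))
E
```

```text
2.7167 [0.508  0.0425 0.3195] [[ 0.0085 -0.0004  1.    ]
 [-1.      0.0004  0.0085]
 [-0.0004 -1.     -0.0004]] [-7.8005 15.9677 92.3662  0.0224 71.6913 81.7074] [-0.7985  0.0218 -0.1715]
0.81 [0.5108, 0.0373, 0.0178] [327.267  159.8402]
0.6 [0.3717, 0.1727, 0.0] [229.0516 256.0964]
0.92 306 348 142 193 326.67047401484865 168.33295259851513
0.71 218 244 244 301 237.02314814814815 257.962962962963
0.64 296 334 299 330 314.64630541871924 312.5448275862069
[325.0859 161.0339]
[325.5689 175.2931]
[325.8708 184.2073]
```

View pics/w1.png

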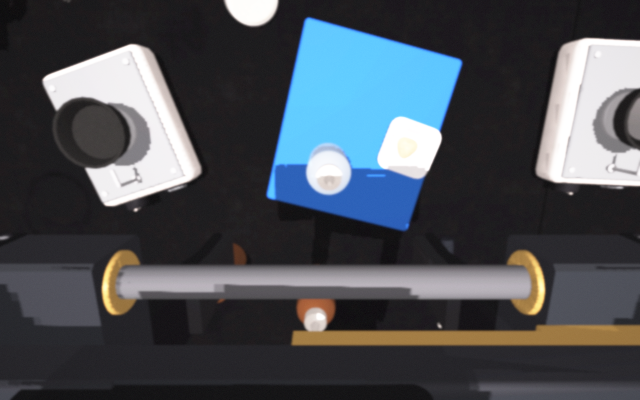

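```bash
python3 - <<'E'
from h import *
s=read_state()
# nozzle tip and body centre
W=cv2.imread('pics/w1.png')[120:220,270:400];T=cv2.imread('pics/top0.png')[200:250,270:335];S=cv2.imread('pics/side0.png')[170:240,325:370]
f=lambda a,k:cv2.resize(a,None,fx=k,fy=k,interpolation=3)
a=[f(W,3),f(T,4),f(S,4)];H=max(x.shape[0] for x in a)
cv2.imwrite('pics/c1.png',np.hstack([cv2.copyMakeBorder(x,0,H-x.shape[0],0,0,0) for x in a])[:, :900])
p=tri([ray('wrist',328,183,s),ray('top',300.5,224.7)]);print('nozzle',p)
p=tri([ray('wrist',328,183,s),ray('side',346.5,187)]);print('nozzle ws',p)
for z in(.016,.111,.153):
    print(z,*[proj(c,[.510,.038,z],s) for c in('wrist','top','side')])
for z in(.085,.102): print(z,*[proj(c,[.5485,.2775,z],s) for c in('wrist','top','side')])
for r in tip_of('cup_1','wrist'): print(r['confidence'],r['position'],proj('wrist',r['position'],s))
E
```

```text
nozzle [0.5075 0.0347 0.139 ]
nozzle ws [0.5075 0.0341 0.1279]
0.016 [323.5591 160.6449] [300.8494 226.4862] [345.9591 224.8687]
0.111 [323.7805 174.7654] [299.6776 224.2366] [346.399  193.1788]
0.153 [323.919 183.594] [299.0873 223.1036] [346.6012 178.6082]
0.085 [ 94.3419 132.818 ] [197.3136 206.9904] [333.8927 242.5797]
0.102 [ 83.8808 134.0815] [195.4045 206.2709] [333.9162 235.8762]
0.96 [0.5476, 0.2757, 0.0837] [ 96.9599 133.6054]
0.73 [0.5263, -0.0567, 0.0142] [399.2972 147.785 ]
```

View pics/c1.png

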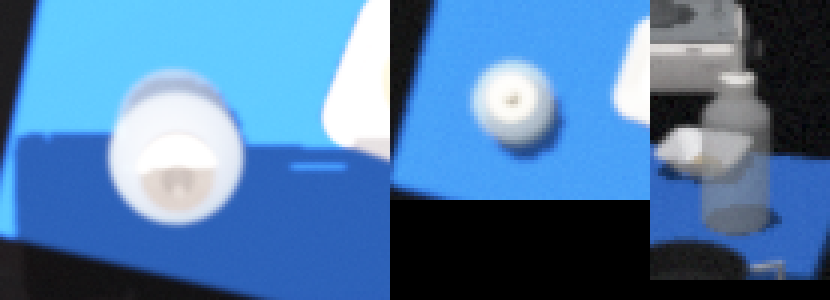

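Call:
jog_arm --steps '[{"delta_pos": [1,-6,-40],"turn": 0,"fingers": 100},{"delta_pos": [1,-6,-80],"turn": 0,"fingers": 100},{"delta_pos": [1,-6,-115],"turn": 0,"fingers": 100},{"delta_pos": [1,-6,-130],"turn": 0,"fingers": 100},{"delta_pos": [1,-6,-130],"turn": 0,"fingers": 100},{"delta_pos": [1,-6,-130],"turn": 0,"fingers": 100}]'

```text
time_s: 3.42
position: [0.5094, 0.0326, 0.1891]
tcp_rot: [[0.002, -0.002, 1.0], [-1.0, 0.0, 0.002], [-0.0, -1.0, -0.002]]
force: [-0.4, 0.4, 0.4]
opening: 1.0
```

```bash
python3 - <<'E'
from h import *
s=read_state();print(s['time_s'],s['position'],s['force'])
im=capture('wrist');cv2.imwrite("pics/w2.png",im[:,:,::-1])
for r in tip_of('sample_bottle','wrist'): print(r['confidence'],r['position'],proj('wrist',r['position'],s))
for r in trace('sample_bottle','wrist'):
    m=r['mask'];v,u=np.nonzero(m);print(r['confidence'],u.min(),u.max(),v.min(),v.max(),u.mean(),v.mean())
for z in (.016,.111,.153): print(proj('wrist',[.509,.0345,z],s))
im=capture('top');cv2.imwrite("pics/t2.png",im[:,:,::-1])
im=capture('side');cv2.imwrite("pics/s2.png",im[:,:,::-1])
E
```

```text
3.4167 [0.5094 0.0326 0.1891] [-0.4208  0.3536  0.3683]
0.66 [0.51, 0.0366, 0.0186] [318.5276 183.4002]
0.55 [0.3355, 0.0484, -0.0018] [307.9386 337.4273]
0.78 282 348 158 242 315.66044690163557 200.72609997696384
0.66 283 323 319 344 300.25382932166303 328.49015317286654
[320.8764 183.8781]
[320.0272 214.8889]
[319.3958 237.9489]
```

View pics/w2.png

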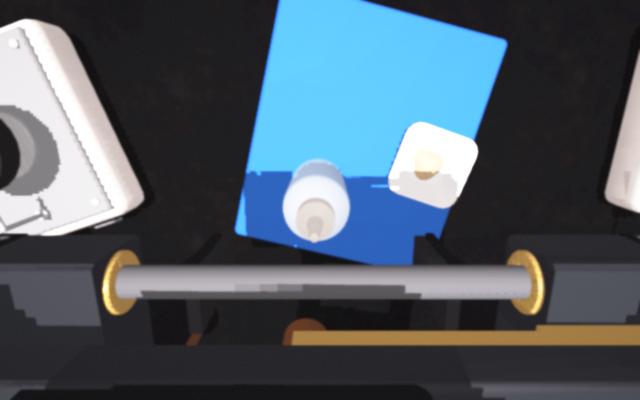

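View pics/s2.png

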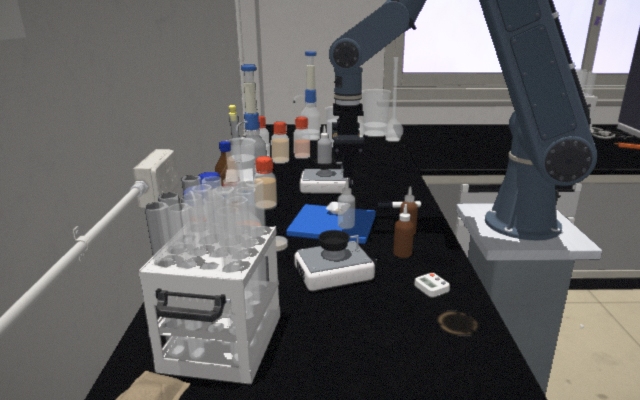

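```bash
python3 - <<'E'
from h import *
s1=dict(position=np.array([.508,.0425,.3195]),tcp_rot=np.array([[.0085,-.0004,1],[-1,.0004,.0085],[-.0004,-1,-.0004]]))
s2=read_state()
print('nozzle',tri([ray('wrist',328,185,s1),ray('wrist',315,241,s2)]))
print('nozzle2',tri([ray('wrist',315,241,s2),ray('side',346,180)]))
print('front board edge etc. base', tri([ray('wrist',328,160,s1),ray('wrist',318,183,s2),ray('side',346,224)]))
E
```

```text
nozzle [0.5087 0.038  0.1551]
nozzle2 [0.5093 0.0381 0.15  ]
front board edge etc. base [0.5108 0.0371 0.0181]
```

Call:
jog_arm --steps '[{"delta_pos": [0,4,-20],"turn": 0,"fingers": 100},{"delta_pos": [0,4,-45],"turn": 0,"fingers": 100},{"delta_pos": [0,4,-65],"turn": 0,"fingers": 100},{"delta_pos": [0,4,-65],"turn": 0,"fingers": 100},{"delta_pos": [0,4,-65],"turn": 0,"fingers": 100}]'

```text
time_s: 4.08
position: [0.5094, 0.0381, 0.1248]
tcp_rot: [[0.004, -0.001, 1.0], [-1.0, 0.0, 0.004], [-0.0, -1.0, -0.001]]
force: [-0.4, 0.2, -0.6]
opening: 0.998
```

```bash
python3 - <<'E'
from h import *
s=read_state();print(s['time_s'],s['position'],s['force'])
im=capture('wrist');a=im
b=capture('side');b=cv2.resize(b[110:270,290:430],None,fx=2.5,fy=2.5,interpolation=3)
cv2.imwrite("pics/g3.png",np.hstack([cv2.resize(a,(448,280)),b[:280]])[:,:,::-1]) 
cv2.imwrite("pics/g3b.png",b[:,:,::-1]);cv2.imwrite("pics/w3.png",a[:,:,::-1])
E
```

```text
4.0833 [0.5094 0.0381 0.1248] [-0.4289  0.1735 -0.6462]
```

View pics/g3b.png

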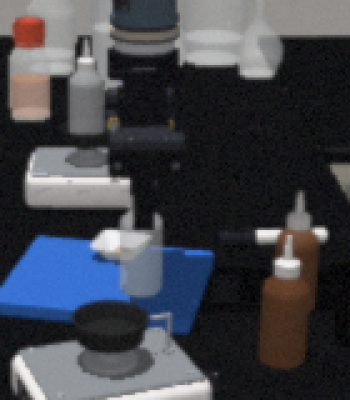

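View pics/w3.png

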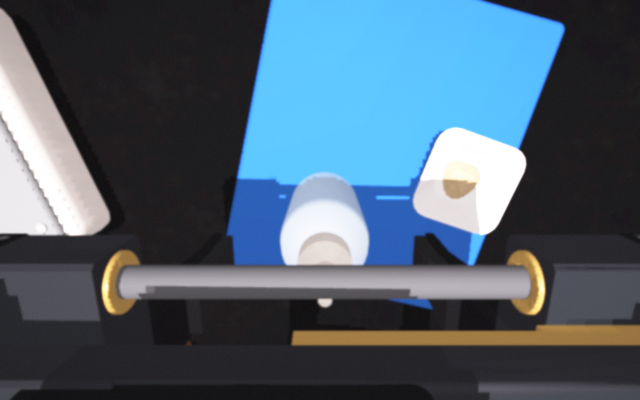

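The bottle (wrist 325,240) is centred between the open fingers (about 200 to 450 px), and its nozzle tip triangulates to z = 0.150–0.155. Lowering and closing.

Call:
jog_arm --steps '[{"delta_pos": [0,0,-10],"turn": 0,"fingers": 100},{"delta_pos": [0,0,-18],"turn": 0,"fingers": 100},{"delta_pos": [0,0,-18],"turn": 0,"fingers": 100},{"delta_pos": [0,0,-18],"turn": 0,"fingers": 40},{"delta_pos": [0,0,-18],"turn": 0,"fingers": 0},{"delta_pos": [0,0,-18],"turn": 0,"fingers": 0},{"delta_pos": [0,0,-18],"turn": 0,"fingers": 0},{"delta_pos": [0,0,-18],"turn": 0,"fingers": 0},{"delta_pos": [0,0,-18],"turn": 0,"fingers": 0},{"delta_pos": [0,0,-18],"turn": 0,"fingers": 0},{"delta_pos": [0,0,-18],"turn": 0,"fingers": 0},{"delta_pos": [0,0,-18],"turn": 0,"fingers": 0}]'

```text
time_s: 5.18
position: [0.5096, 0.038, 0.1067]
tcp_rot: [[0.004, 0.0, 1.0], [-1.0, -0.0, 0.004], [0.0, -1.0, 0.0]]
force: [0.2, -0.5, 0.5]
opening: 0.51
```

Call:
jog_arm --steps '[{"delta_pos": [0,0,8],"fingers": 0,"turn": 0},{"delta_pos": [0,0,20],"fingers": 0,"turn": 0},{"delta_pos": [0,0,40],"fingers": 0,"turn": 0},{"delta_pos": [0,0,60],"fingers": 0,"turn": 0},{"delta_pos": [0,0,80],"fingers": 0,"turn": 0},{"delta_pos": [0,0,100],"fingers": 0,"turn": 0},{"delta_pos": [0,0,120],"fingers": 0,"turn": 0},{"delta_pos": [0,0,130],"fingers": 0,"turn": 0},{"delta_pos": [0,0,130],"fingers": 0,"turn": 0},{"delta_pos": [0,0,130],"fingers": 0,"turn": 0}]'

```text
time_s: 6.02
position: [0.5094, 0.0381, 0.2371]
tcp_rot: [[0.004, 0.001, 1.0], [-1.0, -0.0, 0.004], [0.0, -1.0, 0.001]]
force: [0.0, 0.3, -1.9]
opening: 0.51
```

```bash
python3 - <<'E'
from h import *
s=read_state();print(s['time_s'],s['position'],s['force'],s['moment'],s['opening'])
b=capture('side');cv2.imwrite("pics/s4.png",cv2.resize(b[80:290,280:440],None,fx=2.8,fy=2.8,interpolation=3)[:,:,::-1])
c=capture('top');cv2.imwrite("pics/t4.png",c[:,:,::-1])
a=capture('wrist');cv2.imwrite("pics/w4.png",a[:,:,::-1])
for c in('side','top','wrist'):
  for t in('cup_1','sample_bottle'):
    for r in tip_of(t,c): print(c,t,r['confidence'],r['position'],proj(c,r['position'],s))
E
```

```text
6.0167 [0.5094 0.0381 0.2371] [ 0.0424  0.3417 -1.8816] [ 0.0566  0.0681 -0.0048] 0.5101332225495575
side cup_1 0.76 [0.5471, 0.279, 0.0893] [334.5287 241.1915]
side cup_1 0.66 [0.5692, -0.2872, 0.0833] [324.4732 165.341 ]
side sample_bottle 0.78 [0.374, 0.1731, 0.0029] [401.5934 251.9974]
side sample_bottle 0.72 [0.5091, 0.0389, 0.1472] [346.9228 180.7554]
side sample_bottle 0.53 [0.3416, 0.0498, -0.0002] [406.5407 231.6407]
side sample_bottle 0.48 [0.5637, -0.2928, -0.0016] [326.1777 188.3527]
top cup_1 0.79 [0.5681, -0.2853, 0.0837] [437.7227 202.1091]
top cup_1 0.6 [0.5467, 0.279, 0.086] [196.5226 207.7104]
top cup_1 0.37 [0.751, -0.1434, 0.0001] [373.0113 134.3133]
wrist cup_1 0.73 [0.5462, 0.2749, 0.0838] [ 37.0931 144.0656]
wrist sample_bottle 0.79 [0.5069, 0.0369, 0.1469] [324.6627 212.8978]
wrist sample_bottle 0.79 [0.3366, 0.0483, -0.0014] [313.8013 312.625 ]
```

View pics/s4.png

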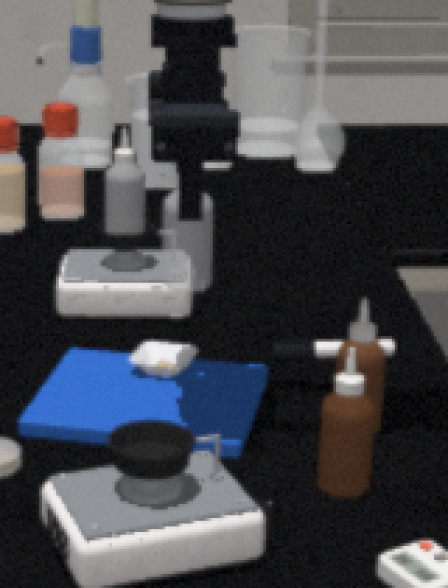

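View pics/w4.png

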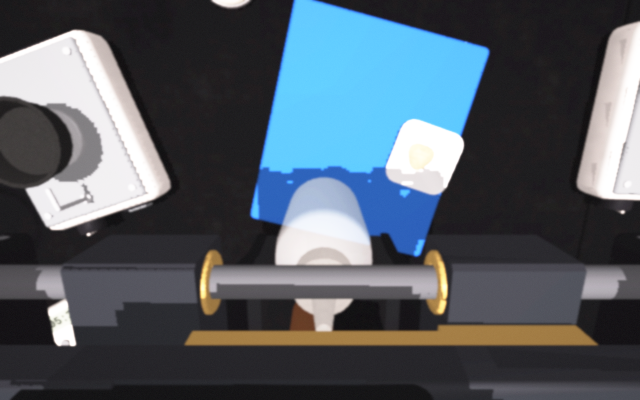

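The side crop shows the bottle held upright and clear of the board. The empty cup's rim is at about (334,236) in the full side image. I'm carrying the bottle over the cup.

Call:
jog_arm --steps '[{"delta_pos": [1,8,0],"fingers": 0,"turn": 0},{"delta_pos": [4,25,5],"fingers": 0,"turn": 0},{"delta_pos": [8,50,5],"fingers": 0,"turn": 0},{"delta_pos": [12,75,5],"fingers": 0,"turn": 0},{"delta_pos": [16,100,5],"fingers": 0,"turn": 0},{"delta_pos": [20,125,5],"fingers": 0,"turn": 0},{"delta_pos": [24,150,5],"fingers": 0,"turn": 0},{"delta_pos": [28,175,5],"fingers": 0,"turn": 0},{"delta_pos": [32,200,5],"fingers": 0,"turn": 0},{"delta_pos": [36,220,5],"fingers": 0,"turn": 0},{"delta_pos": [38,233,5],"fingers": 0,"turn": 0},{"delta_pos": [39,239,5],"fingers": 0,"turn": 0},{"delta_pos": [39,239,5],"fingers": 0,"turn": 0},{"delta_pos": [39,239,5],"fingers": 0,"turn": 0},{"delta_pos": [39,239,5],"fingers": 0,"turn": 0}]'

```text
time_s: 7.72
position: [0.5482, 0.276, 0.2414]
tcp_rot: [[0.003, -0.001, 1.0], [-1.0, -0.001, 0.003], [0.001, -1.0, -0.001]]
force: [-0.1, -1.3, -0.7]
opening: 0.507
```

```bash
python3 - <<'E'
from h import *
s=read_state();print(s['time_s'],s['position'],s['tcp_rot'],s['force'],s['opening'])
b=capture('side');cv2.imwrite("pics/s5.png",cv2.resize(b[120:300,270:410],None,fx=3.3,fy=3.3,interpolation=3)[:,:,::-1])
c=capture('top');cv2.imwrite("pics/t5.png",c[:,:,::-1])
a=capture('wrist');cv2.imwrite("pics/w5.png",a[:,:,::-1])
for c in('side','wrist'):
  for t in('cup_1','sample_bottle'):
    for r in tip_of(t,c): print(c,t,r['confidence'],r['position'],proj(c,r['position'],s))
print(proj('wrist',[.548,.277,.102],s),proj('wrist',[.548,.277,.15],s))
E
```

```text
7.7167 [0.5482 0.276  0.2414] [[ 0.003  -0.0008  1.    ]
 [-1.     -0.0008  0.003 ]
 [ 0.0008 -1.     -0.0008]] [-0.1443 -1.2755 -0.6735] 0.5065465655721569
side cup_1 0.7 [0.5496, 0.2806, 0.0893] [333.4395 241.5224]
side cup_1 0.63 [0.5727, -0.2884, 0.0829] [323.4315 165.3458]
side sample_bottle 0.92 [0.3751, 0.175, 0.0031] [401.2771 252.2896]
side sample_bottle 0.82 [0.3406, 0.0508, -0.0024] [406.9088 232.5087]
side sample_bottle 0.6 [0.5464, 0.2801, 0.1515] [334.9561 216.3776]
wrist cup_1 0.81 [0.552, 0.2743, 0.086] [324.7685 183.6345]
wrist cup_1 0.53 [0.5444, -0.0006, -0.0009] [574.7136 174.5795]
wrist sample_bottle 0.63 [0.5492, 0.2737, 0.155] [326.1943 209.3673]
[321.5465 192.5539] [321.322  208.9842]
```

View pics/s5.png

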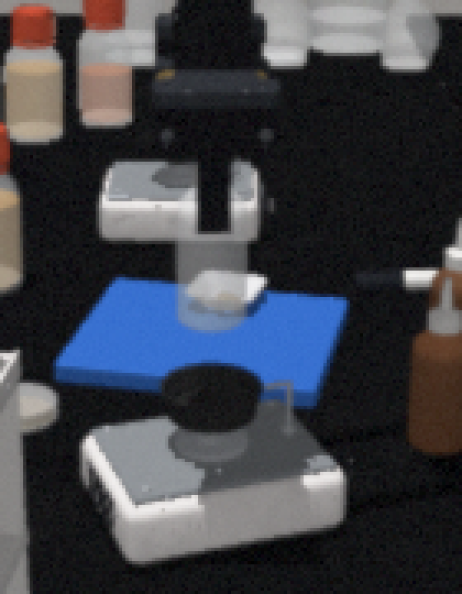

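View pics/w5.png

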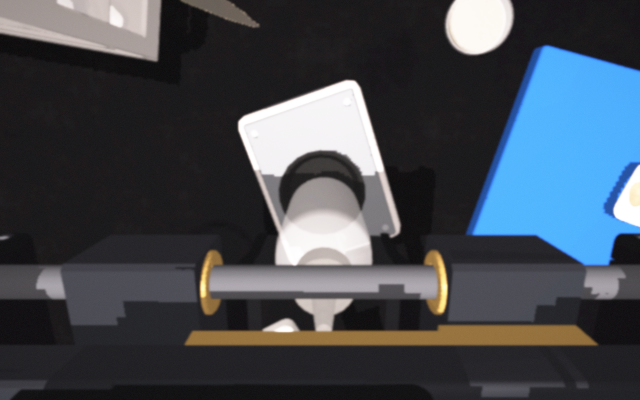

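Side crop: bottle centre column 212 and cup rim centre column 212 line up. In the wrist view the bottle's bottom (~324) and the rim (~322) agree too. Lowering to just above the floor.

Call:
jog_arm --steps '[{"delta_pos": [0,1,-8],"fingers": 0,"turn": 0},{"delta_pos": [0,1,-20],"fingers": 0,"turn": 0},{"delta_pos": [0,1,-32],"fingers": 0,"turn": 0},{"delta_pos": [0,1,-42],"fingers": 0,"turn": 0},{"delta_pos": [0,1,-50],"fingers": 0,"turn": 0},{"delta_pos": [0,1,-56],"fingers": 0,"turn": 0},{"delta_pos": [0,1,-58],"fingers": 0,"turn": 0},{"delta_pos": [0,1,-58],"fingers": 0,"turn": 0},{"delta_pos": [0,1,-58],"fingers": 0,"turn": 0}]'

```text
time_s: 8.82
position: [0.5488, 0.2782, 0.1838]
tcp_rot: [[0.004, 0.001, 1.0], [-1.0, 0.0, 0.004], [-0.0, -1.0, 0.001]]
force: [-0.5, 0.2, -1.2]
opening: 0.504
```

```bash
python3 - <<'E'
from h import *
s=read_state();print(s['time_s'],s['position'],s['force'],s['moment'],s['opening'])
b=capture('side');cv2.imwrite("pics/s6.png",cv2.resize(b[160:290,270:400],None,fx=4,fy=4,interpolation=3)[:,:,::-1])
a=capture('wrist');cv2.imwrite("pics/w6.png",a[:,:,::-1])
E
```

```text
8.8167 [0.5488 0.2782 0.1838] [-0.5087  0.2087 -1.1566] [0.069  0.0545 0.0096] 0.5039716272501972
```

View pics/s6.png

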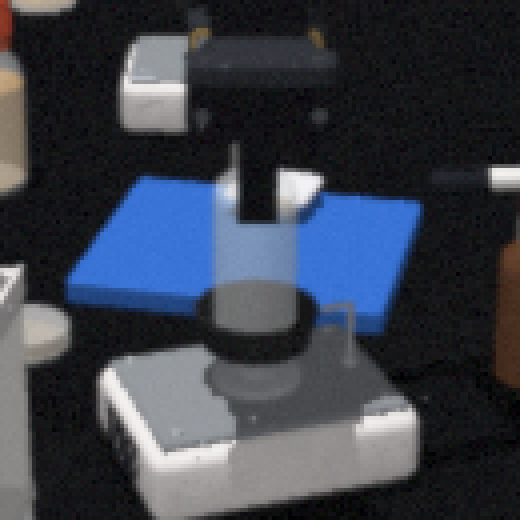

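View pics/w6.png

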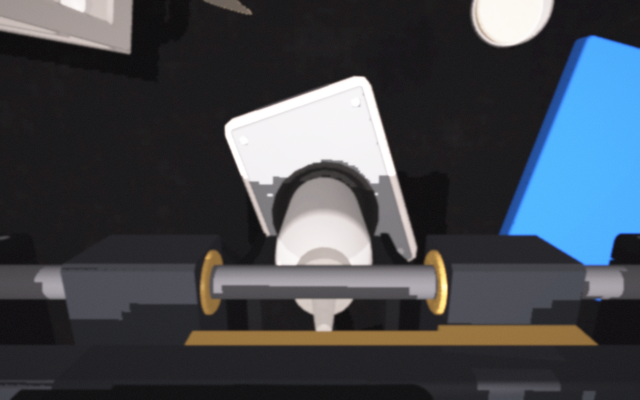

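Call:
jog_arm --steps '[{"delta_pos": [-1,-1,-2],"fingers": 0,"turn": 0},{"delta_pos": [-1,-1,-4],"fingers": 0,"turn": 0},{"delta_pos": [-1,-1,-6],"fingers": 0,"turn": 0},{"delta_pos": [-1,-1,-6],"fingers": 0,"turn": 0},{"delta_pos": [-1,-1,-6],"fingers": 0,"turn": 0}]'

```text
time_s: 9.33
position: [0.5473, 0.277, 0.1774]
tcp_rot: [[0.004, -0.0, 1.0], [-1.0, -0.0, 0.004], [0.0, -1.0, -0.0]]
force: [-0.4, -0.5, -1.4]
opening: 0.507
```

Call:
jog_arm --steps '[{"delta_pos": [0,0,-2],"fingers": 0,"turn": 0},{"delta_pos": [0,0,-3],"fingers": 0,"turn": 0},{"delta_pos": [0,0,-4],"fingers": 0,"turn": 0},{"delta_pos": [0,0,-4],"fingers": 0,"turn": 0},{"delta_pos": [0,0,-4],"fingers": 0,"turn": 0}]'

```text
time_s: 9.75
position: [0.548, 0.2772, 0.1741]
tcp_rot: [[0.004, 0.001, 1.0], [-1.0, 0.0, 0.004], [-0.0, -1.0, 0.001]]
force: [0.3, -0.4, 3.1]
opening: 0.508
```

Contact: force rose by about 4.5 N at TCP z 0.174, as expected. Pressing 5 mm more.

Call:
jog_arm --steps '[{"delta_pos": [0,0,-1],"fingers": 0,"turn": 0},{"delta_pos": [0,0,-2],"fingers": 0,"turn": 0},{"delta_pos": [0,0,-3],"fingers": 0,"turn": 0},{"delta_pos": [0,0,-4],"fingers": 0,"turn": 0},{"delta_pos": [0,0,-5],"fingers": 0,"turn": 0},{"delta_pos": [0,0,-5],"fingers": 0,"turn": 0},{"delta_pos": [0,0,-5],"fingers": 0,"turn": 0},{"delta_pos": [0,0,-5],"fingers": 0,"turn": 0}]'

```text
time_s: 10.42
position: [0.548, 0.2772, 0.1695]
tcp_rot: [[0.004, 0.002, 1.0], [-1.0, 0.0, 0.004], [-0.0, -1.0, 0.002]]
force: [-0.8, -0.1, 7.4]
opening: 0.508
```

```bash
python3 - <<'E'
from h import *
for i in range(4):
    s=read_state();print(s['time_s'],s['position'],s['force'],s['moment'],s['opening'])
    b=capture('side')
cv2.imwrite("pics/s7.png",cv2.resize(b[190:290,290:390],None,fx=6,fy=6,interpolation=3)[:,:,::-1])
E
```

```text
10.4167 [0.548  0.2772 0.1695] [-0.7806 -0.1001  7.4429] [-0.0925  0.0767 -0.0109] 0.5075876565416184
10.4667 [0.548  0.2772 0.1695] [ 1.0897 -1.0946  7.3071] [-0.036   0.1112 -0.0022] 0.5094050011019002
10.5167 [0.548  0.2772 0.1695] [-0.1859 -0.7755  7.3618] [-0.0149  0.0166 -0.0006] 0.5123867454552443
10.5667 [0.548  0.2772 0.1695] [-0.0963  0.2388  5.5664] [-0.0336  0.08   -0.0027] 0.5109755801405163
```

View pics/s7.png

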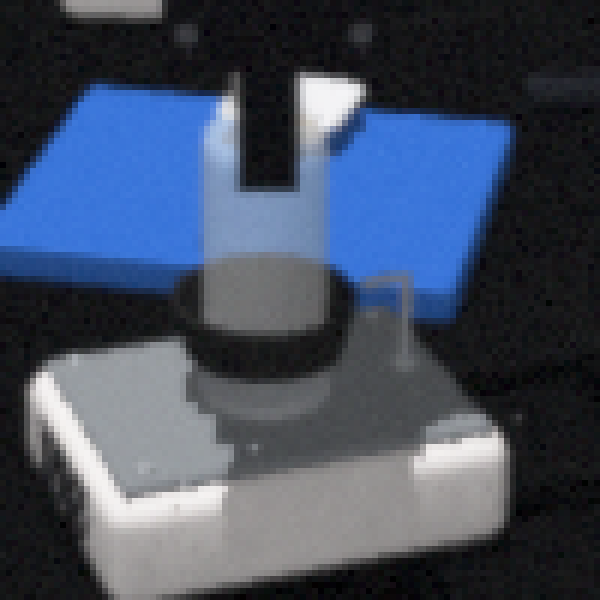

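Call:
jog_arm --steps '[{"delta_pos": [0,0,-1],"fingers": 0,"turn": 0},{"delta_pos": [0,0,-1],"fingers": 0,"turn": 0},{"delta_pos": [0,0,-1],"fingers": 0,"turn": 0},{"delta_pos": [0,0,-1],"fingers": 0,"turn": 0},{"delta_pos": [0,0,-1],"fingers": 0,"turn": 0},{"delta_pos": [0,0,-1],"fingers": 0,"turn": 0},{"delta_pos": [0,0,-1],"fingers": 0,"turn": 0},{"delta_pos": [0,0,-1],"fingers": 0,"turn": 0}]'

```text
time_s: 11.28
position: [0.548, 0.2772, 0.1687]
tcp_rot: [[0.004, 0.002, 1.0], [-1.0, 0.0, 0.004], [-0.0, -1.0, 0.002]]
force: [-0.9, -0.7, 7.9]
opening: 0.506
```

```bash
python3 - <<'E'
from h import *
F=[];I=[]
for i in range(12):
    s=read_state();F.append(s['force']);I.append(capture('side').astype(float))
print(s['time_s'],s['position'],np.mean(F,0),s['opening'])
b=np.mean(I,0)
a=cv2.imread('pics/side0.png')[:,:,::-1].astype(float)
# vertical shift of the cup's lower rim band between start and now
for u0,u1 in((319,324),(343,349),(319,349)):
    P=a[236:262,u0:u1].mean((1,2));Q=b[236:262,u0:u1].mean((1,2))
    P=np.diff(P);Q=np.diff(Q)
    x=np.arange(len(P));sh=np.arange(-2,8,.05)
    e=[np.mean((np.interp(x[8:],x+d,P)-Q[8:])**2) for d in sh];print(u0,sh[np.argmin(e)],min(e),np.mean(Q**2))
print('expected 7mm rows',proj('side',[.548,.277,.095])-proj('side',[.548,.277,.102]))
h=lambda m:cv2.resize(m[205:275,300:365],None,fx=6,fy=6,interpolation=3)
cv2.imwrite('pics/cmp8.png',np.hstack([h(a),h(b)])[:,:,::-1])
for r in tip_of('cup_1','side')+tip_of('sample_bottle','side'): print(r['confidence'],r['position'])
t=capture('top');cv2.imwrite('pics/t8.png',t[:,:,::-1])
E
```

```text
11.8333 [0.5481 0.2772 0.1687] [-0.6818 -0.8128  7.6688] 0.5079627951933292
319 0.6500000000000021 70.12859179375455 85.32005679012346
343 4.600000000000006 15.22789013959493 36.08554955418384
319 2.650000000000004 46.55086899055918 68.09852424554187
expected 7mm rows [-0.0102  2.7688]
0.63 [0.5495, 0.2769, 0.0834]
0.59 [0.5728, -0.2882, 0.0824]
0.86 [0.3412, 0.0495, 0.0004]
0.66 [0.374, 0.175, 0.0023]
0.59 [0.5475, 0.2778, 0.0805][ WARN:0@13.764] global loadsave.cpp:1063 imwrite_ Unsupported depth image for selected encoder is fallbacked to CV_8U.
```

View pics/cmp8.png

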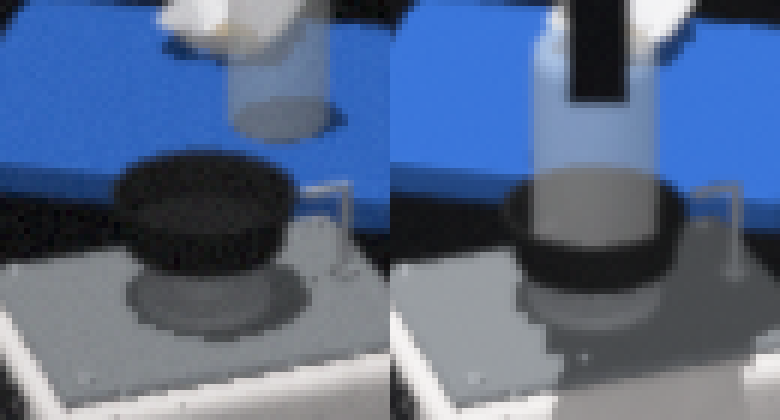

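The cup went down 2.5–2.8 px (rim's back edge 150→165 and cup bottom 275→292 in the 6x crops), against 2.77 px expected for 7 mm. That is about 6–7 mm, and the force of about 9 N agrees. The readings are steady, so I'm handing in.

```bash
python3 - <<'E'
from h import *
s=read_state();print(s['time_s'],s['position'],s['force'],s['opening'],s['qvel'])
print(hand_in())
E
```

```text
12.0333 [0.5481 0.2772 0.1687] [-1.0704 -0.1107  8.7705] 0.5114592015652927 [ 0.091  -0.0671 -0.0411  0.0374 -0.071   0.1022]
the job is handed in; nothing more can be done
None
```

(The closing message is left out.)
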